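# Fit the kettle stand's loose leg, set it to its band and close the cam lever

## Robot

A 6-joint arm with a two-finger parallel gripper is mounted at the origin on the work surface. World frame = base frame: x ahead of the robot, y to its left, z up, the work surface at z = 0. Lengths are in mm, angles in rad, forces in N, time in s.
With the tool pointing down it reaches from about 250 to 800 mm from the base axis. Payload 3.9 kg.
Tool frame: the origin (TCP) lies on the centre line of the jaws, within the pads' length; the fingertips stand 8 mm ahead of it and the grasp point (between the pads) lies 11 mm behind it; x points along the fingers, y is the direction in which the jaws open and shut, and the axes are right-handed (so a half turn about x gives the same grasp; the last joint's range is limited). The gripper opens to 85 mm and grips with 20 to 120 N. Pads are 22 mm wide; open, the fingers measure 114 mm over their backs; the gripper's body (76 mm by 85 mm) begins 54 mm behind the grasp point. The pads swing forward as they close: fully open they stand 13 mm farther back than shut.
Start: joints at [-1.291, 0.26, -0.138, 1.173, 0, 1.571], TCP at [144.981, -504.575, 239.304] pointing down, gripper open.
Joint ranges: [-2.78, 2.78], [-0.83, 1.72], [-1.28, 1.37], [-1.9, 2.12], [-1.57, 1.48], [-3.14, 3.14]. Speed limits (rad/s): [2.57, 2.57, 3.14, 3.14, 3.14, 3.14].

## Interface

Orientations are given as a unit quaternion [x, y, z, w].
In Python, from workcell import readout, imaging, workorder gives the robot as it stands. The module is installed in compiled form; this text tells all that it offers.
- The arm moves only by the tool carry_out, never from a script. Its argument "motion" is a list of rows, each an object with "grip": the closure, from 0 (fully open) to 1 (shut); "offset": the shift along the tool's x, y, z in cm, a list of three; "turn": the turn, a rotation vector about the tool's x, y, z in degrees, a list of three. In form: [{"grip": grip, "offset": [dx, dy, dz], "turn": [ax, ay, az]}, ...]. A call has 1 to 5 rows; each row shifts and turns the commanded pose from where the row before left it, along the tool's axes as they then stand; what a row does not reach is not made up. A row lasts 1/8 s, in which the tool goes at most 62.5 mm and 10.7 degrees, less where a joint would pass 70% of its speed; a pose out of reach is approached as far as the arm can. A call with a gripper value outside its range is refused whole. The fingers move at their own pace and stop on an object; the grip force is fixed at half the most. Time passes only in rows, so rows that do not move let the fingers close. It gives the time, the measured TCP pose, the force and the opening at its end, in the units of the state.
- readout.state(): the state, without advancing time (a new reading comes with each control period).
- imaging.snapshot(name): name is "side" or "top" or "wrist"; returns (picture, depth): 384x512x3 uint8, red, green, blue; 384x512 float32, mm along the optical axis (not along the pixel's ray), 0 where there is no reading.
- imaging.camera_params(name): a dict with "vertical_fov" (degrees; the focal length in pixels is half the picture's height over the tangent of half this angle, whatever the lens; pixels are square), "cx", "cy" (the principal point, pixels), "k1" (the pictures are not rectified: a ray, as slopes to the right and down, at radius r is drawn at 1 + k1 r^2 times it, then the intrinsics apply), "xyz" and "orientation" of the camera in the world. Camera axes: x right, y down, z forward; pixel columns grow to the right and rows downward; lengths in mm; the calibration is good to about 2 mm. A picture is of the moment at which its call begins: read the wrist's pose just before it. camera_params takes no time and is no camera call; for the wrist camera it gives the pose at the moment of the call.
- workorder.job_done(): hands the job in, once; it reports no verdict.
The state is a dict: "time": time; "joint_pos": joint angles; "joint_vel": joint speeds; "joint_efforts": joint torques, N m; "eef_pos": TCP position; "tool_rot": TCP orientation; "wrist_force": force on the tool from outside, world axes, zero at the start; "wrist_torque": the same for the moment, N m; "opening": opening from 0.0 (shut) to 1.0 (fully open).
Only numpy, scipy, OpenCV 4.12 (cv2) and the standard library are available. Lean on these libraries where they do the work, as an engineer would, in place of code of your own. Each camera call takes 0.05 s, during which the arm holds its last target. There are 200 camera calls.

## Task

Take the loose aluminium leg out of the wooden rack, put its rubber foot down through the black collar of the kettle stand and hold it with its orange band level with the collar's top face. Still holding the leg there, swing the red cam lever round the leg until it is fully home against its stop, and finish with the leg still in the gripper at its band, its foot hanging clear of the counter. Do not move the lever towards shut before the leg is held at its band, and leave the other things on the counter where they are.

Things in the scene. Friction and masses are not known exactly. Their poses are not given: they have to be found in the camera images.
- leg_mid (a point): Centre of the loose leg, half-way up: a straight round aluminium rod, 16 mm in diameter, 150 mm long, about 70 g, with a black rubber foot tapering over its last 6 mm to 9 mm, a thin black ring at the top end and one orange band. It stands upright in one of the two holes of the wooden rack. z runs along the leg towards its top.
- leg_band (a point): Middle of the leg's 8 mm high orange band, the length mark: on the leg's axis, 60 mm above the foot end and 90 mm below the top end.
- leg_foot (a point): Foot end of the leg, on its axis, 75 mm below leg_mid.
- collar_top (a point): Centre of the collar's upper mouth, level with its top face, 85 mm above the counter. The collar is a black block, 36 x 36 x 30 mm high, at the front of the kettle stand, with an upright 20 mm through-hole, chamfered 3 mm. z is up, x points to the stand's grid. With the band level here, the leg's top is 175 mm and its foot 25 mm above the counter.
- stand: Fixed dark steel kettle stand with a 130 x 130 mm grid whose top is 74 mm above the counter; origin on the counter, 85 mm from the collar's hole along x. Below the collar the space is open. Nothing in the collar stops or grips the leg, even with the lever shut: a leg that is let go drops to the counter.
- cam_paddle (a point): Centre of the red cam lever's upright paddle, 24 mm from the axis of the collar's hole, about which the lever turns. The paddle is 6 mm thick, lies radially, 13 to 36 mm from that axis (above 140 mm its inner edge slopes out to 24 mm), and stands 103 to 166 mm above the counter. x points radially outwards. Fingers that hold the leg near its top are level with the paddle and sweep it along as they turn about the leg.
- cam (a joint): Angle of the red cam lever, rad: 0 is fully open, 0.85 is fully home (shut, at its stop by the small black post on the collar). It grows as the lever swings anticlockwise seen from above. It starts near open, stays where it is left and takes 2 to 3 N at the paddle to move.
- rack: Fixed wooden rack block, 70 x 160 x 50 mm; origin under its centre. Two upright holes 18 mm wide and 40 mm deep lie on its y axis, 45 mm either side of its centre; one holds the leg and the other a wooden muddler; either may be in either hole.
- muddler: Wooden muddler, not needed: 120 mm long, a 16 mm stem with a 28 mm head, standing in the rack's other hole with its top 130 mm above the counter; origin at its lower end.
- kettle: Aluminium kettle, 150 mm across and 130 mm high; origin under its centre; a spout and a handle reach 118 mm out. Leave alone.
- bowl: Green collapsible bowl, 164 mm across, 65 mm high; origin under its centre. Leave alone.
- plates: Two stacked orange plates, 214 mm across, 23 mm high; origin under the centre. Leave alone.
- tumbler: Clear tumbler, 72 mm across, 110 mm high; origin under its centre. Leave alone.

How it is judged:
By the outcome, as a careful person would: the job done as asked, in the order asked, and still so for the second after the job is handed in, while the arm keeps its last pose, push and grip.
It also fails if it takes over 58 s, if anything falls off the work surface, if the arm or the gripper's body presses on something with over 40 N, if the wrist force passes 120 N, or if a joint passes its speed limit or range.

## Working session

There is one attempt and no reset: what is moved stays moved. The work goes in short steps, Python scripts to look and compute and a tool call to move; the robot and the scene stay as the last step left them, time stands still between calls to the robot, and variables do not carry over. Pictures are saved under pics/ and viewed, about 8 in all and at most 12, crops included, and the job is handed in when it is done.

Besides the shell and the picture viewer there is one more tool, called after ">>>" as a command line: name --argument value ..., lists and objects as JSON in quotes. carry_out: Moves the arm, as the interface text tells. Its arguments: {"type":"object","properties":{"motion":{"type":"array","items":{"type":"object","properties":{"grip":{"type":"number"},"offset":{"type":"array","items":{"type":"number"}},"turn":{"type":"array","items":{"type":"number"}}}}}},"required":["motion"]}

```bash
mkdir -p pics
cat > h.py <<'E'
import numpy as np, cv2
from scipy.spatial.transform import Rotation as R
from workcell import readout, imaging, workorder
def K(p):
    f=192/np.tan(np.radians(p["vertical_fov"])/2); return f
def ray(p,u,v):
    f=K(p); d=np.array([(u-p["cx"])/f,(v-p["cy"])/f]); s=d.copy()
    for _ in range(20): s=d/(1+p["k1"]*(s@s))
    return np.array(p["xyz"]),R.from_quat(p["orientation"]).apply([s[0],s[1],1.])
def onz(p,u,v,z):
    o,d=ray(p,u,v); return o+d*(z-o[2])/d[2]
def pt(p,u,v,dep):
    o,d=ray(p,u,v); return o+d*dep
def cloud(p,dep):
    v,u=np.mgrid[0:384,0:512]; f=K(p)
    x=(u-p["cx"])/f; y=(v-p["cy"])/f; a,b=x.copy(),y.copy()
    for _ in range(20):
        k=1+p["k1"]*(a*a+b*b); a=x/k; b=y/k
    P=np.stack([a,b,np.ones_like(a)],-1)*dep[...,None]
    return P@R.from_quat(p["orientation"]).as_matrix().T+np.array(p["xyz"])
def snap(n,f=None):
    p=imaging.camera_params(n); im,d=imaging.snapshot(n)
    if f: cv2.imwrite("pics/"+f,cv2.cvtColor(im,cv2.COLOR_RGB2BGR))
    return p,im,d
E
python3 - <<'E'
from h import *
for n in("top","side"):
    p,im,d=snap(n,n+"1.png"); np.savez(n+"1.npz",im=im,d=d); print(n,p)
print(readout.state())
a=[cv2.imread(f"pics/{n}1.png") for n in("top","side")]
E
```

```text
top {'vertical_fov': 53.56518214674616, 'cx': 260.55222736546165, 'cy': 192.25560905205552, 'k1': -0.006824284723497511, 'xyz': array([ 448.55629621,   14.1086316 , 1174.12947711]), 'orientation': array([ 0.71086455, -0.70038454,  0.04780258, -0.04298832])}
side {'vertical_fov': 52.624324343765366, 'cx': 254.46990719225732, 'cy': 187.9743866929114, 'k1': -0.09724739994314836, 'xyz': array([148.24411098, 777.76348257, 594.44714304]), 'orientation': array([-0.21839015,  0.83293545, -0.49357223,  0.1221095 ])}
{'time': 0.1, 'joint_pos': array([-1.29099447e+00,  2.60639792e-01, -1.39233073e-01,  1.17266680e+00,
        2.67217689e-05,  1.57077823e+00]), 'joint_vel': array([ 2.85656576e-04, -5.93395861e-04,  4.49830087e-03, -5.53894061e-05,
       -1.30117469e-03,  3.28039699e-04]), 'joint_efforts': array([ 5.86905171e-04, -4.06509089e+01,  2.54527241e+01,  1.01226044e-02,
        1.34347488e-04,  7.66858449e-06]), 'eef_pos': array([ 144.83475767, -504.02369736,  238.53948606]), 'tool_rot': array([-0.70012047, -0.09922046,  0.70027365, -0.09799714]), 'wrist_force': array([ 0.15269569,  0.10471181, -0.60478982]), 'wrist_torque': array([ 0.001198  , -0.0179305 ,  0.03280622]), 'opening': 0.9977607589857079}
```

View pics/top1.png

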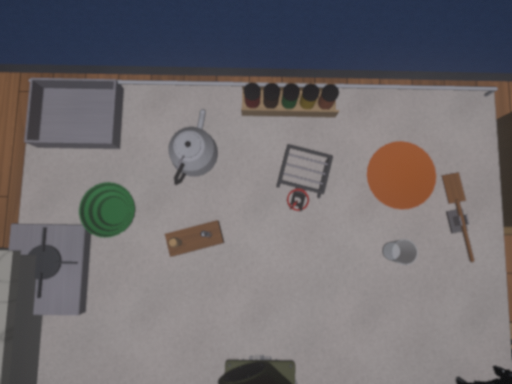

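View pics/side1.png

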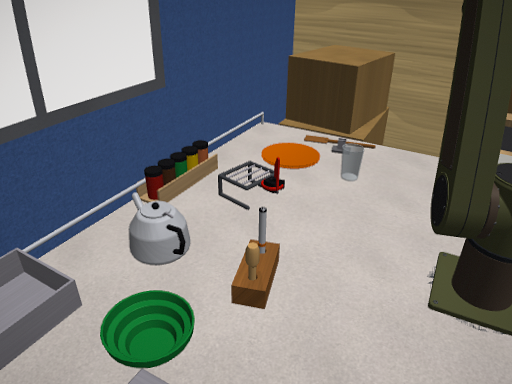

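The top view shows the rack at about (195,238), with the leg near (206,234) and the muddler near (174,243). The collar and red lever are near (298,200). The side view shows the leg at (262,230) and the paddle at (277,172).

Run:
```python
from h import *
p=imaging.camera_params("top"); ps=imaging.camera_params("side")
z=np.load("top1.npz"); im,d=z["im"],z["d"]; C=cloud(p,d)
zs=np.load("side1.npz"); ims,ds=zs["im"],zs["d"]; S=cloud(ps,ds)
a=cv2.resize(im[125:265,150:350],(800,560),interpolation=cv2.INTER_CUBIC)
b=cv2.resize(ims[150:310,210:300],(0,0),fx=3.5,fy=3.5,interpolation=cv2.INTER_CUBIC)
cv2.imwrite("pics/crop1.png",a[...,::-1])
print("counter z",np.median(C[300:340,150:200,2]),np.median(S[300:340,330:380,2]))
for nm,I,P in(("top",im,C),("side",ims,S)):
    I=I.astype(int)
    red=(I[...,0]>110)&(I[...,1]<50)&(I[...,2]<60)
    box=np.zeros_like(red)
    if nm=="top": box[180:225,280:320]=1
    else: box[150:200,255:300]=1
    m=red&box; Q=P[m]
    print(nm,"red n",m.sum(),"z",np.percentile(Q[:,2],[2,50,98]).round())
    hi=Q[(Q[:,2]>110)]; print(" paddle",len(hi),hi.mean(0).round(1), hi.min(0).round(),hi.max(0).round())
    lo=Q[(Q[:,2]<105)&(Q[:,2]>60)]; print(" ring",len(lo),lo.mean(0).round(1),lo.min(0).round(1),lo.max(0).round(1))
# rack
w=(C[...,2]>44)&(C[...,2]<57); box=np.zeros_like(w); box[215:262,160:228]=1
c=cv2.findNonZero((w&box).astype(np.uint8)); r=cv2.minAreaRect(np.float32(C[w&box][:,:2])); print("rack rect",r)
h=(C[...,2]>75)&box; 
n,l,st,ce=cv2.connectedComponentsWithStats(h.astype(np.uint8))
for i in range(1,n): print("tall",st[i],ce[i],C[l==i].mean(0).round(1),C[l==i][:,2].max())
box=np.zeros_like(box); box[200:262,240:280]=1
m=box&(S[...,2]>85); 
for lo in range(80,170,15):
    q=S[box&(S[...,2]>lo)&(S[...,2]<lo+15)]; print("side",lo,len(q),np.median(q,0).round(1) if len(q) else "")
```

```text
counter z 1.091895992494301 0.5949757534168043Traceback (most recent call last):
  File "<stdin>", line 16, in <module>
    return _quantile_unchecked(
        a, q, axis, out, overwrite_input, method, keepdims, weights)
    return _ureduce(a,
                    func=_quantile_ureduce_func,
    ...<5 lines>...
                    overwrite_input=overwrite_input,
                    method=method)
    r = func(a, **kwargs)
    result = _quantile(arr,
                       quantiles=q,
    ...<2 lines>...
                       out=out,
                       weights=wgt)
    slices_having_nans = np.isnan(arr[-1, ...])
                                  ~~~^^^^^^^^^
IndexError: index -1 is out of bounds for axis 0 with size 0
```

View pics/crop1.png

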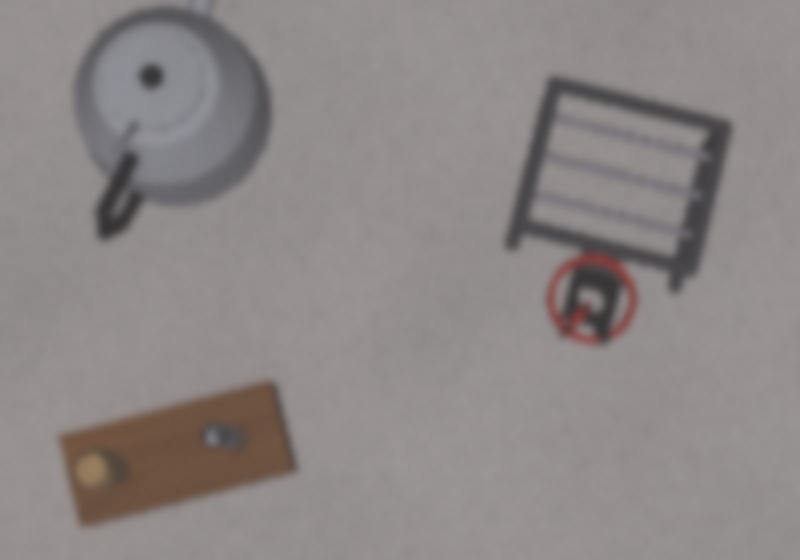

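The crop shows the collar hole near (592,298), inside a red ring. The paddle is lower-left at about (577,318), the leg top is at (213,435) and the muddler is at (95,470).

Run:
```python
from h import *
p=imaging.camera_params("top"); ps=imaging.camera_params("side")
z=np.load("top1.npz"); im,d=z["im"],z["d"]; C=cloud(p,d)
zs=np.load("side1.npz"); ims,ds=zs["im"],zs["d"]; S=cloud(ps,ds)
for nm,I,P,b in(("top",im,C,(180,225,280,320)),("side",ims,S,(150,200,255,300))):
    I=I.astype(int)
    red=(I[...,0]>1.6*I[...,1])&(I[...,0]>1.6*I[...,2])&(I[...,0]>60)
    box=np.zeros_like(red); box[b[0]:b[1],b[2]:b[3]]=1
    m=red&box; Q=P[m]; v,u=np.nonzero(m)
    print(nm,"red n",m.sum(),"uv",u.min(),u.max(),v.min(),v.max(),"z",np.percentile(Q[:,2],[2,50,98]).round())
    for a,b_ in((40,80),(80,105),(105,175)):
        q=Q[(Q[:,2]>a)&(Q[:,2]<b_)]
        if len(q): print(a,len(q),q.mean(0).round(1),q.min(0).round(1),q.max(0).round(1))
    if nm=="top":
        for zz in (60,90,100): print("ring centre onz",zz,onz(p,(u.min()+u.max())/2,(v.min()+v.max())/2,zz).round(1))
        print("hole onz 85",onz(p,150+592.5/4-.4,125+297/4-.4,85).round(1), "paddle top",onz(p,150+577/4,125+318/4,150).round(1))
        c=lambda x,y:onz(p,150+x/4-.4,125+y/4-.4,74)[:2]
        g=[c(553,80),c(730,124),c(692,270),c(515,240)]; print("grid",np.round(g,1)); gc=np.mean(g,0); print(gc)
w=(C[...,2]>44)&(C[...,2]<57); box=np.zeros_like(w); box[215:262,160:228]=1
print("rack rect",cv2.minAreaRect(np.float32(C[w&box][:,:2])))
c=lambda x,y,z:onz(p,150+x/4-.4,125+y/4-.4,z)[:2].round(1)
print("leg top",c(213,435,160),"mud top",c(95,470,130))
h=(C[...,2]>75)&box
n,l,st,ce=cv2.connectedComponentsWithStats(h.astype(np.uint8))
for i in range(1,n): print("tall",st[i],ce[i],C[l==i].mean(0).round(1),C[l==i][:,2].max())
box=np.zeros_like(box); box[200:262,240:280]=1
for lo in range(80,170,15):
    q=S[box&(S[...,2]>lo)&(S[...,2]<lo+15)]; print("side",lo,len(q),np.median(q,0).round(1) if len(q) else "")
```

```text
top red n 61 uv 288 307 188 208 z [ 66.  78. 167.]
40 44 [ 586.6 -106.1   75.4] [ 545.9 -128.    60.9] [605.6 -72.5  79.9]
80 5 [583.9 -90.4  82. ] [559.8 -95.1  80.2] [600.9 -86.4  85.5]
105 12 [548.2 -81.1 159.4] [542.7 -87.4 129.5] [554.7 -76.6 167.1]
ring centre onz 60 [ 577.1 -101.7   60. ]
ring centre onz 90 [573.7 -98.6  90. ]
ring centre onz 100 [572.5 -97.5 100. ]
hole onz 85 [571.8 -99.7  85. ] paddle top [548.9 -83.6 150. ]
grid [[ 734.5  -71.3]
 [ 703.3 -202.4]
 [ 594.  -173.6]
 [ 614.1  -44.1]]
[ 661.48543505 -122.85394529]
side red n 793 uv 261 299 150 190 z [ 12.  18. 157.]
40 93 [564.  -82.8  74. ] [ 537.9 -116.3   55.5] [604.3 -66.8  79.2]
80 27 [548.8 -82.8  92.6] [ 541.4 -123.3   80.9] [590.3 -77.  104.7]
105 95 [549.3 -82.  134.9] [541.5 -93.3 107.4] [562.9 -75.2 166.6]
rack rect ((455.2218017578125, 202.72947692871094), (70.16082000732422, 160.73611450195312), 15.604968070983887)
leg top [467.5 159.4] mud top [443.3 243. ]
tall [170 219   1   1   1] [170. 219.] [ 448.6   14.1 1174.1] 1174.1294771051266
tall [218 218   1   1   1] [218. 218.] [ 448.6   14.1 1174.1]
[... 509 characters left out ...]
771051266
tall [190 236   1   1   1] [190. 236.] [ 448.6   14.1 1174.1] 1174.1294771051266
tall [169 238  12  10  98] [174.10204082 242.35714286] [442.6 239.8 134.8] 1174.1294771051266
tall [217 250   1   1   1] [217. 250.] [ 448.6   14.1 1174.1] 1174.1294771051266
tall [217 256   1   1   1] [217. 256.] [ 448.6   14.1 1174.1] 1174.1294771051266
tall [184 258   1   1   1] [184. 258.] [ 448.6   14.1 1174.1] 1174.1294771051266
tall [206 258   1   1   1] [206. 258.] [ 448.6   14.1 1174.1] 1174.1294771051266
side 80 42 [462.6 162.8  86.9]
side 95 99 [443.7 246.  104.2]
side 110 136 [441.7 252.6 118.5]
side 125 134 [444.5 243.1 130.8]
side 140 46 [463.3 163.4 147.7]
side 155 43 [465.1 160.3 160.6]
```

>>> carry_out --motion '[{"grip": 0,"offset": [0,0,0],"turn": [-10.5,0,0]},{"grip": 0,"offset": [0,0,0],"turn": [-10.5,0,0]},{"grip": 0,"offset": [0,0,0],"turn": [-10.5,0,0]},{"grip": 0,"offset": [0,0,0],"turn": [-10.5,0,0]},{"grip": 0,"offset": [0,0,0],"turn": [-10.5,0,0]}]'

```text
time: 0.72
eef_pos: [144.9, -504.2, 238.8]
tool_rot: [0.583, 0.4, -0.583, 0.399]
wrist_force: [0.0, -0.0, -0.9]
opening: 1.0
```

>>> carry_out --motion '[{"grip": 0,"offset": [0,0,0],"turn": [-10.5,0,0]},{"grip": 0,"offset": [0,0,0],"turn": [-10.5,0,0]},{"grip": 0,"offset": [0,0,0],"turn": [-10.5,0,0]},{"grip": 0,"offset": [0,0,0],"turn": [-10.5,0,0]},{"grip": 0,"offset": [0,0,0],"turn": [-10.5,0,0]}]'

```text
time: 1.35
eef_pos: [144.8, -504.2, 238.8]
tool_rot: [0.346, 0.617, -0.346, 0.616]
wrist_force: [0.6, 0.5, 0.2]
opening: 0.994
```

>>> carry_out --motion '[{"grip": 0,"offset": [0,0,0],"turn": [-10.5,0,0]},{"grip": 0,"offset": [0,0,0],"turn": [-10.5,0,0]},{"grip": 0,"offset": [0,0,0],"turn": [0,0,0]}]'

```text
time: 1.72
eef_pos: [144.9, -504.2, 238.9]
tool_rot: [0.231, 0.669, -0.23, 0.668]
wrist_force: [0.4, -0.6, 0.6]
opening: 1.0
```

```bash
cat >> h.py <<'E'
def plan(t,psi=None):
    s=readout.state(); r=R.from_quat(s["tool_rot"]); M=r.as_matrix()
    print("t",round(s["time"],2),"tcp",s["eef_pos"].round(1),"x",M[:,0].round(4),"psi",round(np.degrees(np.arctan2(M[1,1],M[0,1])),2),"q",s["joint_pos"].round(2),"F",s["wrist_force"].round(1),"T",s["wrist_torque"].round(2),"op",round(s["opening"],3))
    if t is not None: print("tool offset cm",(r.inv().apply(np.array(t)-s["eef_pos"])/10).round(2))
    if psi is not None:
        p=np.radians(psi); y=np.array([np.cos(p),np.sin(p),0]); x=np.array([0,0,-1.]); G=np.stack([x,y,np.cross(x,y)],1)
        print("turn",np.degrees((r.inv()*R.from_matrix(G)).as_rotvec()).round(2))
E
python3 -c "
from h import *
plan([467.3,159.4,239],52)"
```

```text
t 1.73 tcp [ 144.9 -504.2  238.9] x [-3.e-04  9.e-04 -1.e+00] psi 51.91 q [-1.29  0.26 -0.14  1.17  0.   -0.63] F [ 0.4 -0.6  0.6] T [ 0.07 -0.01  0.  ] op 1.0
tool offset cm [ 4.000e-02  7.212e+01 -1.557e+01]
turn [-0.09 -0.04 -0.03]
```

>>> carry_out --motion '[{"grip": 0,"offset": [0,5.5,-1.2],"turn": [0,0,0]},{"grip": 0,"offset": [0,5.5,-1.2],"turn": [0,0,0]},{"grip": 0,"offset": [0,5.5,-1.2],"turn": [0,0,0]},{"grip": 0,"offset": [0,5.5,-1.2],"turn": [0,0,0]},{"grip": 0,"offset": [0,5.5,-1.2],"turn": [0,0,0]}]'

```text
time: 2.35
eef_pos: [267.3, -249.3, 239.3]
tool_rot: [0.231, 0.668, -0.231, 0.668]
wrist_force: [1.1, -0.4, 0.5]
opening: 0.995
```

>>> carry_out --motion '[{"grip": 0,"offset": [0,5.5,-1.2],"turn": [0,0,0]},{"grip": 0,"offset": [0,5.5,-1.2],"turn": [0,0,0]},{"grip": 0,"offset": [0,5.5,-1.2],"turn": [0,0,0]},{"grip": 0,"offset": [0,5.5,-1.2],"turn": [0,0,0]},{"grip": 0,"offset": [0,5.5,-1.2],"turn": [0,0,0]}]'

```text
time: 2.98
eef_pos: [389.3, 4.7, 239.4]
tool_rot: [0.231, 0.668, -0.231, 0.669]
wrist_force: [1.1, 0.3, 0.0]
opening: 1.002
```

>>> carry_out --motion '[{"grip": 0,"offset": [0,5.5,-1.2],"turn": [0,0,0]},{"grip": 0,"offset": [0,5.5,-1.2],"turn": [0,0,0]},{"grip": 0,"offset": [0,5.5,-1.2],"turn": [0,0,0]},{"grip": 0,"offset": [0,0,0],"turn": [0,0,0]}]'

```text
time: 3.48
eef_pos: [463.4, 158.3, 238.7]
tool_rot: [0.23, 0.669, -0.229, 0.669]
wrist_force: [-0.8, 0.1, 0.2]
opening: 1.001
```

```bash
python3 -c "
from h import *
p,im,d=snap('wrist','w1.png'); np.savez('w1.npz',im=im,d=d); print(p)
plan([467.3,159.4,239],52)
for z in(160,50): 
    o=np.array(p['xyz']);q=R.from_quat(p['orientation']).inv().apply(np.array([467.3,159.4,z])-o);f=K(p);print(q[:2]/q[2]*f+[p['cx'],p['cy']])
"
```

```text
{'vertical_fov': 68.27137474938039, 'cx': 254.69222781923324, 'cy': 188.57481276293007, 'k1': -0.06203828392922376, 'xyz': array([406.04674734, 202.44681552, 373.76395667]), 'orientation': array([0.8889667 , 0.43481104, 0.06321399, 0.1291571 ])}
t 3.52 tcp [462.  156.3 238.7] x [-1.1e-03 -6.0e-04 -1.0e+00] psi 52.06 q [ 0.33  0.2  -0.22  1.15 -0.    0.99] F [ 0.4 -0.7  0.3] T [ 0.   -0.02 -0.01] op 1.0
tool offset cm [-0.03  0.56  0.23]
turn [ 0.06 -0.03  0.06]
[259.20704106 202.15610419]
[257.76475016 171.10520312]
```

View pics/w1.png

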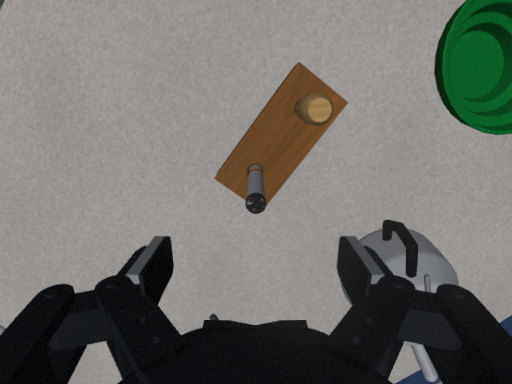

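The wrist view shows the leg's top ring at (256,203), its base in the hole near (254,168), and the muddler at (317,108), clear of the fingers.

```bash
python3 -c "
from h import *
p=imaging.camera_params('wrist'); z=np.load('w1.npz'); im=z['im'].astype(int); d=z['d']
m=(im.max(2)<75); b=np.zeros_like(m); b[185:220,240:275]=1
n,l,st,ce=cv2.connectedComponentsWithStats((m&b).astype(np.uint8)); print(st[1:],ce[1:])
i=1+np.argmax(st[1:,4]); (c,r)=cv2.minEnclosingCircle(cv2.findNonZero((l==i).astype(np.uint8))); print(c,r, np.median(d[l==i]))
C=cloud(p,d); print(np.median(C[l==i],0))
t=onz(p,c[0],c[1],160); print('legtop',t)
bt=onz(p,254.5,171,50); print('base',bt)
t[2]=124; plan(t,52)
"
```

```text
[[246 185  20  29 355]] [[256.15492958 201.36901408]]
(257.1451721191406, 198.56451416015625) 14.774245262145996 226.27777
[464.30250115 155.60037496 160.2513932 ]
legtop [462.34669961 157.90948668 160.        ]
base [463.11309263 154.25888745  50.        ]
t 3.52 tcp [462.  156.3 238.7] x [-1.1e-03 -6.0e-04 -1.0e+00] psi 52.06 q [ 0.33  0.2  -0.22  1.15 -0.    0.99] F [ 0.4 -0.7  0.3] T [ 0.   -0.02 -0.01] op 1.0
tool offset cm [11.47  0.16 -0.07]
turn [ 0.06 -0.03  0.06]
```

>>> carry_out --motion '[{"grip": 0,"offset": [0,0.2,0.24],"turn": [0,0,0]},{"grip": 0,"offset": [4,0,0],"turn": [0,0,0]},{"grip": 0,"offset": [4,0,0],"turn": [0,0,0]},{"grip": 0,"offset": [0,0,0],"turn": [0,0,0]}]'

```text
time: 4.03
eef_pos: [461.9, 152.8, 157.1]
tool_rot: [0.229, 0.67, -0.233, 0.666]
wrist_force: [1.0, -0.6, 1.5]
opening: 1.001
```

```bash
python3 -c "
from h import *
plan([464.8,156,124],52)
p,im,d=snap('wrist','w2.png')
cv2.imwrite('pics/w2c.png',cv2.resize(im[130:330,130:380,::-1],(0,0),fx=3,fy=3))
np.savez('w2.npz',im=im,d=d)
C=cloud(p,d); m=(abs(C[...,2]-158)<5)&(np.hypot(C[...,0]-465,C[...,1]-157)<18); v,u=np.nonzero(m); print(m.sum(),u.mean(),v.mean(),np.median(C[m],0),onz(p,u.mean(),v.mean(),160))
"
```

```text
t 4.03 tcp [461.9 152.8 157.1] x [-0.0066 -0.0024 -1.    ] psi 51.86 q [ 0.32  0.25 -0.37  0.95 -0.    0.99] F [ 1.  -0.6  1.5] T [-0.01 -0.    0.05] op 1.001
tool offset cm [3.31 0.45 0.05]
turn [-0.14 -0.21  0.34]
855 265.8549707602339 249.68538011695907 [465.15384635 157.19653603 160.36565901] [465.29888981 157.13460632 160.        ]
```

View pics/w2c.png

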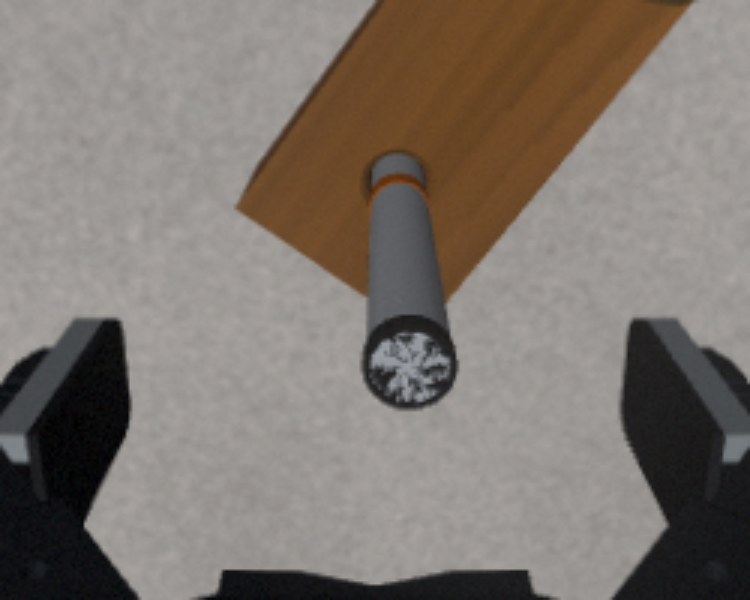

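The crop shows the leg top at (409,362), about 5.5 mm off the jaw centre line at x=375, along tool +y. The z error is nil.

>>> carry_out --motion '[{"grip": 0,"offset": [0,0.56,0],"turn": [0,-0.2,0.35]},{"grip": 0,"offset": [1.6,0,0],"turn": [0,0,0]},{"grip": 0,"offset": [1.7,0,0],"turn": [0,0,0]},{"grip": 0,"offset": [0,0,0],"turn": [0,0,0]}]'

```text
time: 4.58
eef_pos: [469.1, 159.8, 127.0]
tool_rot: [0.232, 0.666, -0.228, 0.671]
wrist_force: [-0.8, -0.5, 0.1]
opening: 0.998
```

```bash
python3 -c "
from h import *
plan([465.3,157.2,124],52)"
```

```text
t 4.58 tcp [469.1 159.8 127. ] x [ 0.0074  0.003  -1.    ] psi 52.02 q [ 0.33  0.28 -0.42  0.86  0.    0.99] F [-0.8 -0.5  0.1] T [ 0.    0.04 -0.  ] op 0.998
tool offset cm [ 0.3  -0.45 -0.14]
turn [ 0.02  0.23 -0.4 ]
```

>>> carry_out --motion '[{"grip": 0,"offset": [0,0,0],"turn": [0,0,0]},{"grip": 0,"offset": [0,0,0],"turn": [0,0,0]}]'

```text
time: 4.82
eef_pos: [469.6, 160.0, 127.5]
tool_rot: [0.232, 0.666, -0.228, 0.671]
wrist_force: [0.5, -0.5, -1.3]
opening: 0.998
```

```bash
python3 -c "
from h import *
plan([465.3,157.2,124],52)"
```

```text
t 4.83 tcp [469.6 160.  127.5] x [ 0.0087  0.0034 -1.    ] psi 52.03 q [ 0.33  0.28 -0.42  0.86  0.    0.99] F [ 0.5 -0.5 -1.3] T [-0.03  0.07  0.02] op 0.998
tool offset cm [ 0.34 -0.49 -0.17]
turn [ 0.03  0.27 -0.46]
```

>>> carry_out --motion '[{"grip": 0,"offset": [0.34,-0.49,-0.17],"turn": [0,0.27,-0.46]},{"grip": 0,"offset": [0,0,0],"turn": [0,0,0]},{"grip": 0,"offset": [0,0,0],"turn": [0,0,0]},{"grip": 0,"offset": [0,0,0],"turn": [0,0,0]}]'

```text
time: 5.32
eef_pos: [464.4, 156.9, 122.9]
tool_rot: [0.23, 0.669, -0.231, 0.668]
wrist_force: [-0.2, -0.2, -0.0]
opening: 1.0
```

```bash
python3 -c "
from h import *
plan([465.3,157.2,124],52)
p,im,d=snap('wrist','w3.png'); plan(None)
np.savez('w3.npz',im=im,d=d); C=cloud(p,d)
for r in (18,): 
  m=(abs(C[...,2]-158)<5)&(np.hypot(C[...,0]-465,C[...,1]-157)<r); v,u=np.nonzero(m); print(m.sum(),u.mean(),v.mean(),np.median(C[m],0),onz(p,u.mean(),v.mean(),160))
"
```

```text
t 5.33 tcp [464.4 156.9 122.9] x [-2.1e-03 -7.0e-04 -1.0e+00] psi 52.03 q [ 0.33  0.29 -0.43  0.86 -0.    0.99] F [-0.2 -0.2 -0. ] T [-0.04 -0.03  0.03] op 1.0
tool offset cm [-0.11  0.08  0.05]
turn [ 0.03 -0.07  0.11]
t 5.38 tcp [464.4 156.9 122.9] x [-2.1e-03 -7.0e-04 -1.0e+00] psi 52.03 q [ 0.33  0.29 -0.43  0.86  0.    0.99] F [ 0.7  0.1 -0.5] T [-0.01 -0.1   0.01] op 1.0
1406 257.41749644381224 290.46657183499286 [464.87060065 157.51364475 160.28094559] [464.92443757 157.56401054 160.        ]
```

>>> carry_out --motion '[{"grip": 0,"offset": [0,0.08,0],"turn": [0,0,0]},{"grip": 1,"offset": [0,0,0],"turn": [0,0,0]},{"grip": 1,"offset": [0,0,0],"turn": [0,0,0]},{"grip": 1,"offset": [0,0,0],"turn": [0,0,0]},{"grip": 1,"offset": [0,0,0],"turn": [0,0,0]}]'

```text
time: 6.0
eef_pos: [465.0, 157.6, 123.0]
tool_rot: [0.23, 0.669, -0.23, 0.668]
wrist_force: [0.5, 0.1, 1.5]
opening: 0.173
```

>>> carry_out --motion '[{"grip": 1,"offset": [0,0,0],"turn": [0,0,0]},{"grip": 1,"offset": [0,0,0],"turn": [0,0,0]},{"grip": 1,"offset": [0,0,0],"turn": [0,0,0]}]'

```text
time: 6.38
eef_pos: [465.0, 157.6, 123.0]
tool_rot: [0.23, 0.669, -0.23, 0.668]
wrist_force: [0.1, -0.1, 1.5]
opening: 0.17
```

```bash
python3 -c "
from h import *
plan([465.3,157.2,124],52)
p,im,d=snap('wrist','w4.png'); 
cv2.imwrite('pics/w4c.png',cv2.resize(im[184:384,130:380,::-1],(0,0),fx=3,fy=3))
"
```

```text
t 6.38 tcp [465.  157.6 123. ] x [-1.8e-03 -5.0e-04 -1.0e+00] psi 52.03 q [ 0.33  0.29 -0.43  0.86  0.    0.99] F [ 0.1 -0.1  1.5] T [ 0.16 -0.03  0.02] op 0.17
tool offset cm [-0.1  -0.01  0.05]
turn [ 0.03 -0.06  0.09]
```

View pics/w4c.png

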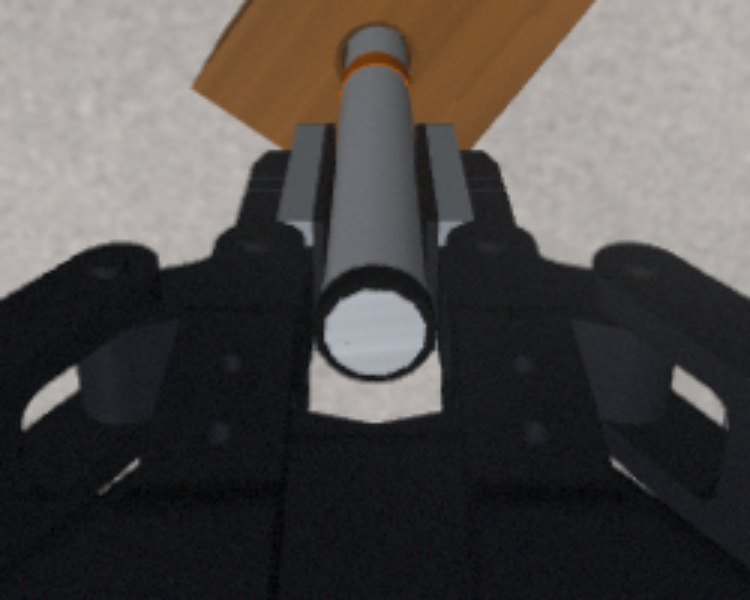

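The leg is held centrally between the pads: its top is at (375,322) and the pads are symmetric about x=375. The opening of 0.17 also matches a 16 mm rod. Next I lift it and move beside the collar for a closer look.

>>> carry_out --motion '[{"grip": 1,"offset": [-2,0,0],"turn": [0,0,0]},{"grip": 1,"offset": [-4,0,0],"turn": [0,0,0]},{"grip": 1,"offset": [-4,0,0],"turn": [0,0,0]},{"grip": 1,"offset": [-4,0,0],"turn": [0,0,0]},{"grip": 1,"offset": [-3.7,0,0],"turn": [0,0,0]}]'

```text
time: 7.05
eef_pos: [464.9, 157.4, 300.9]
tool_rot: [0.229, 0.669, -0.231, 0.668]
wrist_force: [1.3, 0.9, -0.2]
opening: 0.17
```

>>> carry_out --motion '[{"grip": 1,"offset": [0,-0.7,2.4],"turn": [0,0,0]},{"grip": 1,"offset": [0,-1.4,4.9],"turn": [0,0,0]},{"grip": 1,"offset": [0,-1.4,4.9],"turn": [0,0,0]},{"grip": 1,"offset": [0,-1.4,4.9],"turn": [0,0,0]},{"grip": 1,"offset": [0,-1.4,4.9],"turn": [0,0,0]}]'

```text
time: 7.68
eef_pos: [600.4, -28.9, 299.2]
tool_rot: [0.229, 0.67, -0.231, 0.668]
wrist_force: [0.1, -0.2, -0.3]
opening: 0.173
```

>>> carry_out --motion '[{"grip": 1,"offset": [0,-0.5,2.3],"turn": [0,0,0]},{"grip": 1,"offset": [0,0,0],"turn": [0,0,0]},{"grip": 1,"offset": [0,0,0],"turn": [0,0,0]},{"grip": 1,"offset": [0,0,0],"turn": [0,0,0]}]'

```text
time: 8.18
eef_pos: [614.2, -44.5, 299.9]
tool_rot: [0.229, 0.67, -0.23, 0.668]
wrist_force: [-0.1, 0.7, -0.8]
opening: 0.171
```

```bash
python3 -c "
from h import *
plan([572,-100,300],52)
p,im,d=snap('wrist','w5.png'); np.savez('w5.npz',im=im,d=d); q=readout.state(); np.save('w5p.npy',p,allow_pickle=True)
"
```

```text
t 8.18 tcp [614.2 -44.5 299.9] x [-2.6e-03 -5.0e-04 -1.0e+00] psi 52.1 q [-0.07  0.41  0.24  1.4  -0.    0.59] F [-0.1  0.7 -0.8] T [-0.    0.03  0.03] op 0.171
tool offset cm [ 0.   -6.97  0.08]
turn [ 0.1  -0.1   0.11]
```

View pics/w5.png

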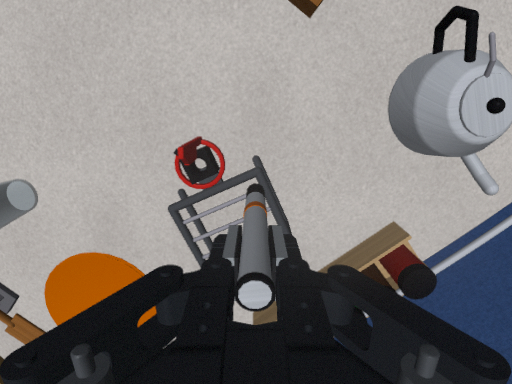

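The wrist view shows the collar hole at (201,162), the paddle at (189,150), and the leg hanging straight with its foot at (255,187) and band at (256,206).

```bash
python3 -c "
from h import *
p=imaging.camera_params('wrist'); z=np.load('w5.npz'); im=z['im']; d=z['d']; C=cloud(p,d)
I=im.astype(int)
g=im.max(2); b=g[150:175,185:215]; print(b[::2,::2])
# bright hole inside black block
m=np.zeros_like(g); m[153:172,191:211]=(g[153:172,191:211]>95)&(I[153:172,191:211,0]<1.4*I[153:172,191:211,1]); n,l,st,ce=cv2.connectedComponentsWithStats(m); print(st[1:],ce[1:])
red=((I[...,0]>1.8*I[...,1])&(I[...,0]>60)); red[:130]=0; red[195:]=0; red[:,:165]=0; red[:,235:]=0
Q=C[red]; 
print('paddle top cluster',[ (a,np.median(Q[(Q[:,2]>a)&(Q[:,2]<a+20)],0).round(1),((Q[:,2]>a)&(Q[:,2]<a+20)).sum()) for a in (50,70,100,125,150)])
blk=(C[...,2]>80)&(C[...,2]<90)&(g<70); blk[:130]=0; blk[195:]=0; blk[:,:165]=0; blk[:,235:]=0
print('block rect',blk.sum(),cv2.minAreaRect(np.float32(C[blk][:,:2])))
for u,v in((201,162),(200.5,163)): print('hole',onz(p,u,v,85).round(1))
h=C[(abs(C[...,2]-187)<6)]; 
for zz in (190,200,215): 
  k=(abs(C[...,2]-zz)<5)&(np.hypot(C[...,0]-614,C[...,1]+45)<14); print(zz,k.sum(),np.median(C[k],0).round(1))
org=(I[...,0]>1.5*I[...,1])&(I[...,2]<90)&(np.hypot(C[...,0]-614,C[...,1]+45)<16); print('band',org.sum(),np.mean(C[org],0),C[org][:,2].min(),C[org][:,2].max())
"
```

```text
[[ 67  69  67  66  66  68  44  34  33  37  36  34  32 156 160]
 [ 66  67  67  65  66  66  43  38  39  39  38  36  31  43 182]
 [ 66  68  66  67  67  67  40  38  36  38  36  32  32  28 155]
 [ 65  67  66  67  65  67  44  35  37  37  38  38  35  34  41]
 [ 83  69  64  68  68  66 119 126  40  34  36  38  40  35  32]
 [ 84  72  69  65  63 141 174 179 175 122  37  39  41  33  32]
 [ 90  84  67  64  40 146 177 176 177 180 103  35  40  34  35]
 [152 153  93  34  33  97 181 179 176 176 149  39  36  38  32]
 [ 38  43  35  34  30  34 162 179 174 179 144  38  37  35  35]
 [ 35  36  31  33  33  32  42 102 121  77  66  37  37  38  38]
 [ 38  35  32  34  38  35  34  38  65  56  37  38  37  36  39]
 [136  40  37  35  34  32  34  31  31  37  37  35  39  37  36]
 [169  69  38  37  34  35  37  34  34  36  40  39  39  38  37]]
[[195 158  12  11  93]] [[199.96774194 163.16129032]]
paddle top cluster [(50, array([ 602.6, -104.2,   66. ]), np.int64(9)), (70, array([ 577.1, -105. ,   76.3]), np.int64(550)), (100, array([549.8, -82.9, 113.1]), np.int64(57)), (125, array([553.3, -85.5, 135.9]), np.int64(97)), (150, array([548.3, -82.5, 165.3]), np.int64(144))]
block rect 500 ((564.4871215820312, -101.50099182128906), (35.819305419921875, 48.31821823120117), 76.38758850097656)
hole [569.4 -96.3  85. ]
hole [569.9 -97.7  85. ]
190 6 [608.2 -44.  193.6]
200 53 [609.4 -41.1 200.1]
215 67 [609.6 -41.2 215.6]
band 94 [610.00444599 -41.39853972 256.82280705] 244.27279911582528 386.5874766828552
```

```bash
python3 -c "
from h import *
p=imaging.camera_params('wrist'); z=np.load('w5.npz'); im=z['im']; d=z['d']; C=cloud(p,d); I=im.astype(int)
print('hole mid',onz(p,199.97,163.16,68.5).round(1))
red=((I[...,0]>1.8*I[...,1])&(I[...,0]>60)); red[:130]=0; red[195:]=0; red[:,:165]=0; red[:,235:]=0
Q=C[red&(C[...,2]>70)&(C[...,2]<82)]
A=np.c_[2*Q[:,:2],np.ones(len(Q))]; s=np.linalg.lstsq(A,(Q[:,:2]**2).sum(1),rcond=None)[0]; c=s[:2]; print('ring',c,np.sqrt(s[2]+c@c), Q[:,2].min(),Q[:,2].max(), Q[:,2].mean())
e=cv2.fitEllipse(np.float32([(u,v) for v,u in zip(*np.nonzero(red&(C[...,2]>70)&(C[...,2]<82)))])); print(e, onz(p,*e[0],76.5))
P=C[red&(C[...,2]>115)]; r=P[:,:2]-c; print('paddle ang',np.degrees(np.arctan2(np.median(r[:,1]),np.median(r[:,0]))), np.percentile(np.hypot(*r.T),[5,50,95]))
plan(None)
"
```

```text
hole mid [ 570.3 -103.    68.5]
ring [ 570.38259007 -102.2630631 ] 29.710147456089764 70.56183764207435 81.12533522542407 76.06985862964474
((199.36180114746094, 163.5155792236328), (44.57297134399414, 47.013771057128906), 132.60032653808594) [ 569.85880554 -101.64624197   76.5       ]
paddle ang 136.96593851854126 [15.29775349 27.45052665 35.6447439 ]
t 8.22 tcp [614.3 -44.5 300. ] x [-2.2e-03 -7.0e-04 -1.0e+00] psi 52.11 q [-0.07  0.41  0.24  1.4  -0.    0.59] F [ 0.8  0.1 -0.6] T [-0.01  0.03  0.01] op 0.171
```

>>> carry_out --motion '[{"grip": 1,"offset": [0,-3.6,0.04],"turn": [0.1,-0.1,0.1]},{"grip": 1,"offset": [0,-3.6,0.04],"turn": [0,0,0]},{"grip": 1,"offset": [0,0,0],"turn": [0,0,0]},{"grip": 1,"offset": [0,0,0],"turn": [0,0,0]},{"grip": 1,"offset": [0,0,0],"turn": [0,0,0]}]'

```text
time: 8.85
eef_pos: [571.7, -101.8, 299.8]
tool_rot: [0.23, 0.668, -0.23, 0.669]
wrist_force: [-0.1, -0.5, -0.8]
opening: 0.172
```

```bash
python3 -c "
from h import *
plan([570.3,-102.3,213],52)
"
```

```text
t 8.85 tcp [ 571.7 -101.8  299.8] x [ 7.e-04 -3.e-04 -1.e+00] psi 52.01 q [-0.18  0.34  0.14  1.36 -0.    0.49] F [-0.1 -0.5 -0.8] T [-0.02 -0.02  0.05] op 0.172
tool offset cm [ 8.68 -0.13 -0.08]
turn [ 0.01  0.04 -0.01]
```

>>> carry_out --motion '[{"grip": 1,"offset": [0,-0.13,-0.08],"turn": [0,0,0]},{"grip": 1,"offset": [3,0,0],"turn": [0,0,0]},{"grip": 1,"offset": [3,0,0],"turn": [0,0,0]},{"grip": 1,"offset": [2.6,0,0],"turn": [0,0,0]},{"grip": 1,"offset": [0,0,0],"turn": [0,0,0]}]'

```text
time: 9.48
eef_pos: [568.2, -102.6, 211.6]
tool_rot: [0.23, 0.67, -0.231, 0.667]
wrist_force: [-0.7, 0.1, -2.0]
opening: 0.169
```

>>> carry_out --motion '[{"grip": 1,"offset": [0,0,0],"turn": [0,0,0]},{"grip": 1,"offset": [0,0,0],"turn": [0,0,0]}]'

```text
time: 9.72
eef_pos: [570.9, -103.4, 215.3]
tool_rot: [0.231, 0.667, -0.231, 0.67]
wrist_force: [0.2, 0.2, -0.2]
opening: 0.171
```

```bash
python3 -c "
from h import *
plan([570.3,-102.3,138],52)
p,im,d=snap('wrist','w6.png'); ps,ims,ds=snap('side','s6.png'); np.savez('s6.npz',im=im,d=d,ims=ims,ds=ds)
a=cv2.resize(im[110:260,180:330],(400,400),interpolation=cv2.INTER_CUBIC); b=cv2.resize(ims[110:210,220:320],(400,400),interpolation=cv2.INTER_CUBIC)
cv2.imwrite('pics/c6.png',np.hstack([a,b])[...,::-1])
"
```

```text
t 9.72 tcp [ 570.9 -103.4  215.3] x [ 3.e-03 -9.e-04 -1.e+00] psi 51.94 q [-0.18  0.36 -0.05  1.15 -0.    0.49] F [ 0.2  0.2 -0.2] T [-0.04 -0.05  0.02] op 0.171
tool offset cm [ 7.73  0.04 -0.14]
turn [-0.06  0.17 -0.06]
```

View pics/c6.png

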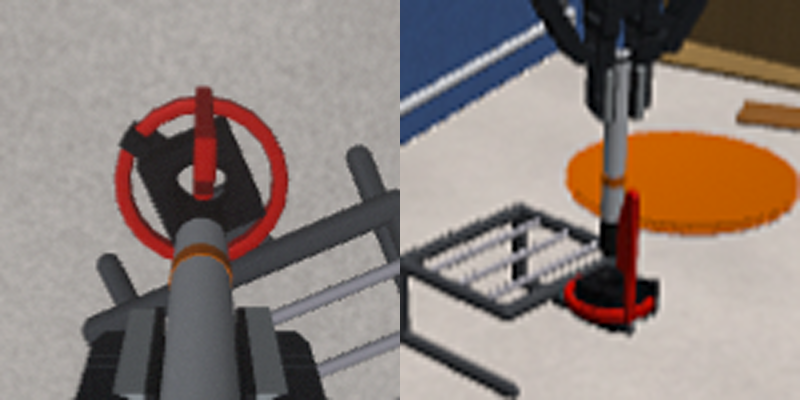

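The wrist crop shows the leg laterally in line with the hole, with leg x≈204 and hole x≈201. The side crop shows the foot just above the collar and the paddle clear. I'll check the fore-aft fit by projection.

```bash
cat >> h.py <<'E'
def proj(p,X):
    q=R.from_quat(p['orientation']).inv().apply(np.array(X)-np.array(p['xyz'])); s=q[:2]/q[2]; return s*(1+p['k1']*(s@s))*K(p)+[p['cx'],p['cy']]
E
python3 -c "
from h import *
p=imaging.camera_params('wrist')
for n,X in dict(foot=(571.2,-103.5,102),greyend=(571.2,-103.5,108),band=(571.2,-103.5,162),hole=(570.3,-102.3,85),holeb=(570.3,-102.3,55)).items():
    u,v=proj(p,X); print(n,(u-180)/.375,(v-110)/.375)
ps=imaging.camera_params('side')
for n,X in dict(foot=(571.2,-103.5,102),band=(571.2,-103.5,162),hole=(570.3,-102.3,85)).items():
    u,v=proj(ps,X); print('side',n,400+(u-220)*4,(v-110)*4)
z=np.load('s6.npz'); C=cloud(p,z['d']); I=z['im'].astype(int)
red=((I[...,0]>1.8*I[...,1])&(I[...,0]>60)&(C[...,2]>70)&(C[...,2]<82)); red[:135]=0; red[215:]=0; red[:,:215]=0; red[:,295:]=0
Q=C[red]; A=np.c_[2*Q[:,:2],np.ones(len(Q))]; s=np.linalg.lstsq(A,(Q[:,:2]**2).sum(1),rcond=None)[0]; c=s[:2]; print('ring',c,np.sqrt(s[2]+c@c))
P=C[(I[...,0]>1.8*I[...,1])&(I[...,0]>60)&(C[...,2]>115)&(np.hypot(C[...,0]-550,C[...,1]+83)<25)]; r=P[:,:2]-c; print('paddle',np.degrees(np.arctan2(np.median(r[:,1]),np.median(r[:,0]))),np.median(r,0))
w=(np.hypot(C[...,0]-571,C[...,1]+103)<14)
for zz in (112,125,140,155): 
  k=w&(abs(C[...,2]-zz)<5); print(zz,k.sum(),np.median(C[k],0).round(1))
plan(None)
"
```

```text
foot 201.04361334165142 206.9062087719286
greyend 201.08425496664145 211.99233047580455
band 201.5536670322224 270.8338227142555
hole 202.01345767989065 189.80804624966345
holeb 201.75172244053155 170.23020088879653
side foot 610.1367300557417 255.69988574681133
side band 613.1238487437704 177.5716373727588
side hole 609.6876603121857 278.08365836266296
ring [ 569.38250454 -102.44784009] 29.631708315435297
paddle 141.01417761278987 [-22.74578177  18.40985362]
112 38 [566.5 -99.9 113.9]
125 61 [ 565.8 -100.5  125.1]
140 70 [ 565.8 -100.3  140.3]
155 76 [566.1 -99.9 154.1]
t 9.82 tcp [ 570.6 -103.4  215. ] x [ 2.6e-03 -8.0e-04 -1.0e+00] psi 51.93 q [-0.18  0.36 -0.05  1.15 -0.    0.49] F [-0.9  0.8 -0.6] T [ 0.01 -0.02  0.04] op 0.168
```

>>> carry_out --motion '[{"grip": 1,"offset": [0,0.04,-0.12],"turn": [0,0.15,-0.05]},{"grip": 1,"offset": [1.2,0,0],"turn": [0,0,0]},{"grip": 1,"offset": [1.2,0,0],"turn": [0,0,0]},{"grip": 1,"offset": [0,0,0],"turn": [0,0,0]},{"grip": 1,"offset": [0,0,0],"turn": [0,0,0]}]'

```text
time: 10.45
eef_pos: [568.9, -102.2, 189.5]
tool_rot: [0.23, 0.669, -0.231, 0.667]
wrist_force: [0.4, -0.5, -1.0]
opening: 0.171
```

```bash
python3 -c "
from h import *
plan([569.9,-102.4,138],52)
"
```

```text
t 10.45 tcp [ 568.9 -102.2  189.5] x [-2.9e-03  5.0e-04 -1.0e+00] psi 51.93 q [-0.18  0.38 -0.1   1.1   0.    0.49] F [ 0.4 -0.5 -1. ] T [0.04 0.03 0.01] op 0.171
tool offset cm [5.15 0.05 0.1 ]
turn [-0.07 -0.15  0.08]
```

>>> carry_out --motion '[{"grip": 1,"offset": [0,0.05,0.1],"turn": [0,-0.15,0.08]},{"grip": 1,"offset": [1.2,0,0],"turn": [0,0,0]},{"grip": 1,"offset": [1.2,0,0],"turn": [0,0,0]},{"grip": 1,"offset": [0,0,0],"turn": [0,0,0]},{"grip": 1,"offset": [0,0,0],"turn": [0,0,0]}]'

```text
time: 11.08
eef_pos: [569.3, -102.3, 165.0]
tool_rot: [0.231, 0.669, -0.231, 0.668]
wrist_force: [-2.2, 0.3, -3.4]
opening: 0.166
```

```bash
python3 -c "
from h import *
plan([569.9,-102.4,138],52)
"
```

```text
t 11.07 tcp [ 569.3 -102.3  165. ] x [-1.6e-03  3.0e-04 -1.0e+00] psi 51.93 q [-0.18  0.39 -0.14  1.04  0.    0.49] F [-2.2  0.3 -3.4] T [0.05 0.63 0.02] op 0.166
tool offset cm [2.7  0.03 0.06]
turn [-0.07 -0.08  0.04]
```

>>> carry_out --motion '[{"grip": 1,"offset": [0,-0.07,-0.09],"turn": [0,0,0]},{"grip": 1,"offset": [0,0,0],"turn": [0,0,0]},{"grip": 1,"offset": [0,0,0],"turn": [0,0,0]}]'

```text
time: 11.45
eef_pos: [569.0, -102.4, 165.9]
tool_rot: [0.231, 0.668, -0.231, 0.669]
wrist_force: [-1.5, 1.0, -0.7]
opening: 0.169
```

```bash
python3 -c "
from h import *
plan([568.9,-102.4,138],52)
p,im,d=snap('wrist','w7.png'); ps,ims,ds=snap('side','s7.png')
plan(None)
a=cv2.resize(im[110:260,180:330],(400,400),interpolation=cv2.INTER_CUBIC); b=cv2.resize(ims[110:210,220:320],(400,400),interpolation=cv2.INTER_CUBIC)
cv2.imwrite('pics/c7.png',np.hstack([a,b])[...,::-1])
"
```

```text
t 11.45 tcp [ 569.  -102.4  165.9] x [ 7.e-04 -0.e+00 -1.e+00] psi 51.93 q [-0.18  0.39 -0.14  1.04  0.    0.49] F [-1.5  1.  -0.7] T [ 0.14  0.49 -0.06] op 0.169
tool offset cm [ 2.79 -0.01 -0.01]
turn [-0.07  0.03 -0.02]
t 11.55 tcp [ 569.  -102.4  165.9] x [ 6.e-04 -0.e+00 -1.e+00] psi 51.93 q [-0.18  0.39 -0.14  1.04  0.    0.49] F [-1.8 -0.3 -2.3] T [ 0.14  0.52 -0.01] op 0.171
```

View pics/c7.png

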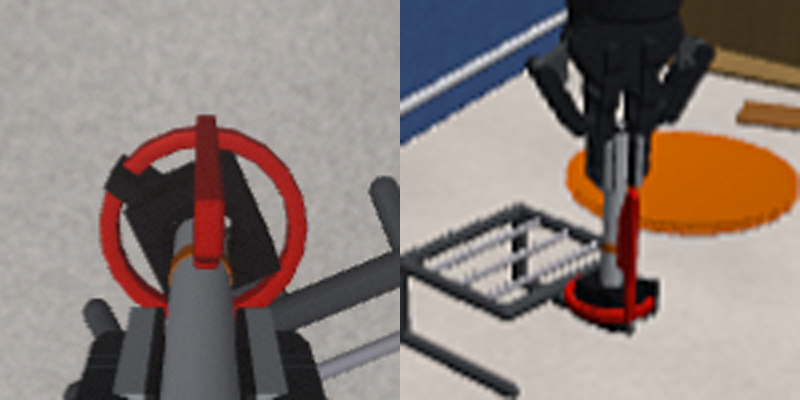

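The side crop shows the leg inside the collar, with the band at (608,248) above it and the paddle untouched at its old place. A light side force remains along −x, so I'll ease off that way.

>>> carry_out --motion '[{"grip": 1,"offset": [0,-0.07,-0.09],"turn": [0,0,0]},{"grip": 1,"offset": [0,0,0],"turn": [0,0,0]},{"grip": 1,"offset": [0,0,0],"turn": [0,0,0]}]'

```text
time: 11.92
eef_pos: [568.4, -102.5, 166.0]
tool_rot: [0.231, 0.668, -0.23, 0.669]
wrist_force: [-0.8, 0.2, -0.9]
opening: 0.168
```

```bash
python3 -c "
from h import *
plan([568.9,-102.4,138],52)
"
```

```text
t 11.93 tcp [ 568.4 -102.5  166. ] x [ 1.7e-03 -2.0e-04 -1.0e+00] psi 51.93 q [-0.18  0.39 -0.15  1.04  0.    0.49] F [-0.8  0.2 -0.9] T [0.13 0.11 0.04] op 0.168
tool offset cm [2.8  0.04 0.03]
turn [-0.07  0.08 -0.05]
```

>>> carry_out --motion '[{"grip": 1,"offset": [0,0,-0.11],"turn": [0,0.08,-0.05]},{"grip": 1,"offset": [0.7,0,0],"turn": [0,0,0]},{"grip": 1,"offset": [0.7,0,0],"turn": [0,0,0]},{"grip": 1,"offset": [0,0,0],"turn": [0,0,0]},{"grip": 1,"offset": [0,0,0],"turn": [0,0,0]}]'

```text
time: 12.55
eef_pos: [567.1, -101.7, 151.6]
tool_rot: [0.231, 0.669, -0.231, 0.668]
wrist_force: [0.1, -0.5, -0.9]
opening: 0.168
```

```bash
python3 -c "
from h import *
plan([567.5,-101.8,138],52)
"
```

```text
t 12.55 tcp [ 567.1 -101.7  151.6] x [-1.2e-03  2.0e-04 -1.0e+00] psi 51.93 q [-0.18  0.4  -0.17  1.    0.    0.49] F [ 0.1 -0.5 -0.9] T [ 0.06 -0.17 -0.03] op 0.168
tool offset cm [1.36 0.02 0.04]
turn [-0.07 -0.06  0.03]
```

>>> carry_out --motion '[{"grip": 1,"offset": [0,0.02,0.04],"turn": [0,-0.05,0]},{"grip": 1,"offset": [0.5,0,0],"turn": [0,0,0]},{"grip": 1,"offset": [0.5,0,0],"turn": [0,0,0]},{"grip": 1,"offset": [0,0,0],"turn": [0,0,0]},{"grip": 1,"offset": [0,0,0],"turn": [0,0,0]}]'

```text
time: 13.18
eef_pos: [567.3, -101.8, 141.6]
tool_rot: [0.23, 0.669, -0.231, 0.668]
wrist_force: [-0.2, 1.1, -0.1]
opening: 0.169
```

```bash
python3 -c "
from h import *
plan([567.5,-101.8,138],52)
p,im,d=snap('side','s8.png'); np.savez('s8.npz',im=im,d=d)
pw,iw,dw=snap('wrist','w8.png'); np.savez('w8.npz',im=iw,d=dw)
I=im.astype(int)
b=np.zeros(d.shape,bool); b[150:195,260:285]=1
m=(I[...,0]>1.3*I[...,1])&(I[...,1]>1.5*I[...,2])&b; v,u=np.nonzero(m); print('orange',m.sum(),u.mean() if len(u) else 0,v.mean() if len(u) else 0,v.min() if len(u) else 0,v.max() if len(u) else 0)
for z in (89,85,81,93): print(z,proj(p,(568+0,-102+8,z)).round(1))
for z in (175,): print('top',proj(p,(568,-102,z)).round(1), proj(pw,(568,-102,z)).round(1), proj(pw,(564,-98,z-82)).round(1))
print(proj(pw,(562,-97,85)))
a=cv2.resize(iw[110:260,180:330],(400,400),interpolation=cv2.INTER_CUBIC); b=cv2.resize(im[140:200,240:300],(400,400),interpolation=cv2.INTER_CUBIC)
cv2.imwrite('pics/c8.png',np.hstack([a,b])[...,::-1])
"
```

```text
t 13.18 tcp [ 567.3 -101.8  141.6] x [-8.e-04 -4.e-04 -1.e+00] psi 51.93 q [-0.18  0.4  -0.19  0.98 -0.    0.49] F [-0.2  1.1 -0.1] T [ 0.    0.01 -0.01] op 0.169
tool offset cm [0.36 0.02 0.02]
turn [-0.07 -0.02  0.05]
orange 244 274.1311475409836 171.03688524590163 150 190
89 [271.9 179.6]
85 [271.8 180.9]
81 [271.8 182.1]
93 [271.9 178.4]
top [274.3 150.5] [256.1 286. ] [256.7 206.5]
[256.05529974 199.71374537]
```

View pics/c8.png

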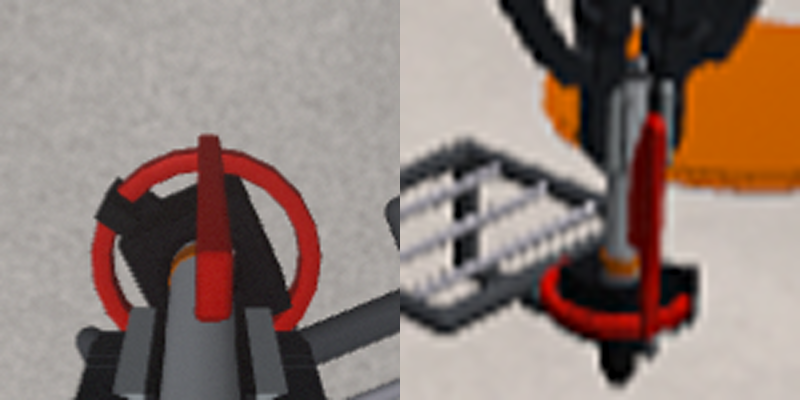

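The side crop shows the band just above the collar top, at (620,262), and the foot below the collar at (620,375). The paddle hasn't moved. The sideways forces are about zero. I'll lower the last 3.6 mm and confirm before turning.

>>> carry_out --motion '[{"grip": 1,"offset": [0.36,0,0],"turn": [0,0,0]},{"grip": 1,"offset": [0,0,0],"turn": [0,0,0]},{"grip": 1,"offset": [0,0,0],"turn": [0,0,0]},{"grip": 1,"offset": [0,0,0],"turn": [0,0,0]}]'

```text
time: 13.78
eef_pos: [567.5, -101.8, 138.2]
tool_rot: [0.23, 0.668, -0.231, 0.668]
wrist_force: [-0.4, 0.1, -1.1]
opening: 0.168
```

```bash
cat >> h.py <<'E'
def paddle(f,c=(567.8,-102)):
    p,im,d=snap('wrist',f); C=cloud(p,d); I=im.astype(int)
    k=(I[...,0]>1.8*I[...,1])&(I[...,0]>1.8*I[...,2])&(I[...,0]>50)&(np.hypot(C[...,0]-c[0],C[...,1]-c[1])<45)
    for lo,hi in((105,135),(135,160),(160,172)):
        Q=C[k&(C[...,2]>lo)&(C[...,2]<hi)]
        if len(Q): r=np.median(Q,0)[:2]-c; print('paddle',lo,len(Q),r.round(1),'ang',np.degrees(np.arctan2(r[1],r[0])).round(1)%360)
E
python3 -c "
from h import *
plan([567.3,-101.8,138],52); paddle('w9.png')
"
```

```text
t 13.78 tcp [ 567.5 -101.8  138.2] x [-3.e-04 -5.e-04 -1.e+00] psi 51.93 q [-0.18  0.41 -0.19  0.97 -0.    0.49] F [-0.4  0.1 -1.1] T [ 0.04 -0.01 -0.01] op 0.168
tool offset cm [ 0.02 -0.01 -0.02]
turn [-0.07  0.    0.03]
paddle 105 142 [-25.2  22. ] ang 138.9
paddle 135 220 [-25.2  21.7] ang 139.3
paddle 160 428 [-21.7  19.1] ang 138.6
```

>>> carry_out --motion '[{"grip": 1,"offset": [0,0,0],"turn": [-5,0,0]},{"grip": 1,"offset": [0,0,0],"turn": [-5,0,0]},{"grip": 1,"offset": [0,0,0],"turn": [-5,0,0]},{"grip": 1,"offset": [0,0,0],"turn": [0,0,0]},{"grip": 1,"offset": [0,0,0],"turn": [0,0,0]}]'

```text
time: 14.45
eef_pos: [567.6, -101.8, 138.2]
tool_rot: [0.142, 0.693, -0.142, 0.693]
wrist_force: [0.2, -0.5, -0.5]
opening: 0.168
```

```bash
python3 -c "
from h import *
plan([567.3,-101.8,138],67); paddle('w10.png')
"
```

```text
t 14.45 tcp [ 567.6 -101.8  138.2] x [-0.e+00 -4.e-04 -1.e+00] psi 66.86 q [-0.18  0.41 -0.19  0.97 -0.    0.23] F [ 0.2 -0.5 -0.5] T [ 0.05 -0.08  0.  ] op 0.168
tool offset cm [ 0.02 -0.01 -0.03]
turn [-0.14  0.01  0.02]
paddle 105 332 [-23.6  17. ] ang 144.3
paddle 135 484 [-23.3  16.8] ang 144.2
paddle 160 477 [-21.8  18.4] ang 139.8
```

>>> carry_out --motion '[{"grip": 1,"offset": [0,0,0],"turn": [-5,0,0]},{"grip": 1,"offset": [0,0,0],"turn": [-5,0,0]},{"grip": 1,"offset": [0,0,0],"turn": [-5,0,0]},{"grip": 1,"offset": [0,0,0],"turn": [-5,0,0]},{"grip": 1,"offset": [0,0,0],"turn": [0,0,0]}]'

```text
time: 15.12
eef_pos: [568.4, -101.5, 138.4]
tool_rot: [0.019, 0.706, -0.019, 0.707]
wrist_force: [2.9, 0.9, -1.6]
opening: 0.171
```

```bash
python3 -c "
from h import *
plan([567.3,-101.8,138],87); paddle('w11.png')
"
```

```text
t 15.12 tcp [ 568.4 -101.5  138.4] x [ 1.4e-03  2.0e-04 -1.0e+00] psi 86.86 q [-0.18  0.41 -0.19  0.97  0.   -0.12] F [ 2.9  0.9 -1.6] T [ 0.34 -0.46 -0.09] op 0.171
tool offset cm [ 0.04 -0.03 -0.11]
turn [-0.14  0.08 -0.02]
paddle 105 421 [-24.9   9.4] ang 159.4
paddle 135 594 [-25.1   9.6] ang 159.1
paddle 160 481 [-25.6  12.2] ang 154.6
```

>>> carry_out --motion '[{"grip": 1,"offset": [0,0,0],"turn": [-5,0,0]},{"grip": 1,"offset": [0,0,0],"turn": [-5,0,0]},{"grip": 1,"offset": [0,0,0],"turn": [-5,0,0]},{"grip": 1,"offset": [0,0,0],"turn": [-5,0,0]},{"grip": 1,"offset": [0,0,0],"turn": [0,0,0]}]'

```text
time: 15.8
eef_pos: [567.8, -101.6, 138.4]
tool_rot: [-0.103, 0.699, 0.103, 0.7]
wrist_force: [1.9, 2.4, -0.5]
opening: 0.172
```

```bash
python3 -c "
from h import *
plan([567.5,-101.8,138],107); paddle('w12.png')
"
```

```text
t 15.8 tcp [ 567.8 -101.6  138.4] x [ 5.e-04  0.e+00 -1.e+00] psi 106.81 q [-0.18  0.41 -0.19  0.97  0.   -0.47] F [ 1.9  2.4 -0.5] T [ 0.39 -0.45  0.01] op 0.172
tool offset cm [ 0.04 -0.01 -0.04]
turn [-0.19  0.03  0.01]
paddle 105 443 [-26.4   0.6] ang 178.8
paddle 135 620 [-26.8   0.9] ang 178.2
paddle 160 487 [-28.   3.] ang 173.8
```

>>> carry_out --motion '[{"grip": 1,"offset": [0,0,0],"turn": [-4,0,0]},{"grip": 1,"offset": [0,0,0],"turn": [-4,0,0]},{"grip": 1,"offset": [0,0,0],"turn": [-2,0,0]},{"grip": 1,"offset": [0,0,0],"turn": [0,0,0]}]'

```text
time: 16.35
eef_pos: [567.8, -101.9, 138.4]
tool_rot: [-0.164, 0.688, 0.164, 0.688]
wrist_force: [3.3, 1.4, 0.3]
opening: 0.169
```

```bash
python3 -c "
from h import *
plan([567.5,-101.8,138],117); paddle('w13.png')
"
```

```text
t 16.35 tcp [ 567.8 -101.9  138.4] x [ 3.e-04 -5.e-04 -1.e+00] psi 116.86 q [-0.18  0.41 -0.19  0.97 -0.   -0.65] F [3.3 1.4 0.3] T [ 0.27 -0.58 -0.02] op 0.169
tool offset cm [ 0.04  0.02 -0.02]
turn [-0.14  0.01  0.03]
paddle 105 455 [-25.8  -4. ] ang 188.7
paddle 135 626 [-26.2  -3.8] ang 188.3
paddle 160 484 [-28.3  -1.9] ang 183.9
```

>>> carry_out --motion '[{"grip": 1,"offset": [0,0,0],"turn": [-2,0,0]},{"grip": 1,"offset": [0,0,0],"turn": [-1,0,0]},{"grip": 1,"offset": [0,0,0],"turn": [0,0,0]}]'

```text
time: 16.77
eef_pos: [567.7, -101.9, 138.3]
tool_rot: [-0.183, 0.683, 0.182, 0.683]
wrist_force: [2.4, 2.0, -0.2]
opening: 0.171
```

```bash
python3 -c "
from h import *
plan([567.5,-101.8,138],120); paddle('w14.png')
"
```

```text
t 16.77 tcp [ 567.7 -101.9  138.3] x [ 3.e-04 -6.e-04 -1.e+00] psi 119.93 q [-0.18  0.41 -0.19  0.97 -0.   -0.7 ] F [ 2.4  2.  -0.2] T [ 0.23 -0.74 -0.07] op 0.171
tool offset cm [ 0.03  0.03 -0.01]
turn [-0.07 -0.    0.04]
paddle 105 454 [-25.5  -5.1] ang 191.3
paddle 135 641 [-25.9  -5.1] ang 191.1
paddle 160 482 [-28.1  -3.3] ang 186.6
```

Still moving; I'll continue in small steps and watch for the stop.

>>> carry_out --motion '[{"grip": 1,"offset": [0,0,0],"turn": [-1,0,0]},{"grip": 1,"offset": [0,0,0],"turn": [-1,0,0]},{"grip": 1,"offset": [0,0,0],"turn": [0,0,0]},{"grip": 1,"offset": [0,0,0],"turn": [0,0,0]}]'

```text
time: 17.32
eef_pos: [567.8, -101.8, 138.3]
tool_rot: [-0.195, 0.68, 0.194, 0.68]
wrist_force: [4.7, 1.4, -0.9]
opening: 0.173
```

```bash
python3 -c "
from h import *
plan([567.5,-101.8,138],122); paddle('w15.png')
"
```

```text
t 17.32 tcp [ 567.8 -101.8  138.3] x [ 3.e-04 -5.e-04 -1.e+00] psi 121.93 q [-0.18  0.41 -0.19  0.97 -0.   -0.73] F [ 4.7  1.4 -0.9] T [ 0.15 -0.99 -0.03] op 0.173
tool offset cm [ 0.03  0.02 -0.02]
turn [-0.07  0.    0.03]
paddle 105 464 [-25.7  -5.5] ang 192.1
paddle 135 651 [-25.5  -5.5] ang 192.2
paddle 160 489 [-28.2  -4. ] ang 188.1
```

>>> carry_out --motion '[{"grip": 1,"offset": [0,0,0],"turn": [-1,0,0]},{"grip": 1,"offset": [0,0,0],"turn": [-1,0,0]},{"grip": 1,"offset": [0,0,0],"turn": [0,0,0]},{"grip": 1,"offset": [0,0,0],"turn": [0,0,0]}]'

```text
time: 17.88
eef_pos: [567.9, -101.7, 138.3]
tool_rot: [-0.207, 0.676, 0.206, 0.676]
wrist_force: [4.2, 2.8, 0.9]
opening: 0.173
```

```bash
python3 -c "
from h import *
plan([567.5,-101.8,138],124); paddle('w16.png')
"
```

```text
t 17.88 tcp [ 567.9 -101.7  138.3] x [ 6.e-04 -1.e-04 -1.e+00] psi 123.97 q [-0.18  0.41 -0.19  0.97  0.   -0.77] F [4.2 2.8 0.9] T [ 0.23 -1.22 -0.13] op 0.173
tool offset cm [ 0.03  0.01 -0.04]
turn [-0.03  0.03  0.02]
paddle 105 487 [-25.2  -5.5] ang 192.4
paddle 135 677 [-25.2  -5.5] ang 192.3
paddle 160 486 [-28.2  -4. ] ang 188.1
```

The paddle angle now holds at 188.1°, a 48.5° travel (0.85 rad), while the reaction rises, so it's at the stop. I'll add one degree of preload and take a final check picture.

>>> carry_out --motion '[{"grip": 1,"offset": [0,0,0],"turn": [-1,0,0]},{"grip": 1,"offset": [0,0,0],"turn": [0,0,0]},{"grip": 1,"offset": [0,0,0],"turn": [0,0,0]},{"grip": 1,"offset": [0,0,0],"turn": [0,0,0]}]'

```text
time: 18.42
eef_pos: [568.0, -101.5, 138.4]
tool_rot: [-0.213, 0.674, 0.212, 0.675]
wrist_force: [5.8, 2.8, -0.0]
opening: 0.169
```

```bash
python3 -c "
from h import *
plan([567.5,-101.8,138],125); paddle('w17.png'); p,im,d=snap('side','s17.png')
iw=cv2.imread('pics/w17.png')
a=cv2.resize(iw[110:260,180:330],(400,400),interpolation=cv2.INTER_CUBIC); b=cv2.resize(im[140:200,240:300,::-1],(400,400),interpolation=cv2.INTER_CUBIC)
cv2.imwrite('pics/c17.png',np.hstack([a,b]))
"
```

```text
t 18.43 tcp [ 568.  -101.5  138.4] x [ 8.e-04  1.e-04 -1.e+00] psi 124.97 q [-0.18  0.41 -0.19  0.97  0.   -0.79] F [ 5.8  2.8 -0. ] T [ 0.33 -1.25 -0.16] op 0.169
tool offset cm [ 0.04  0.   -0.05]
turn [-0.03  0.04  0.02]
paddle 105 505 [-25.2  -5.6] ang 192.4
paddle 135 694 [-25.2  -5.5] ang 192.4
paddle 160 483 [-28.  -4.] ang 188.1
```

View pics/c17.png

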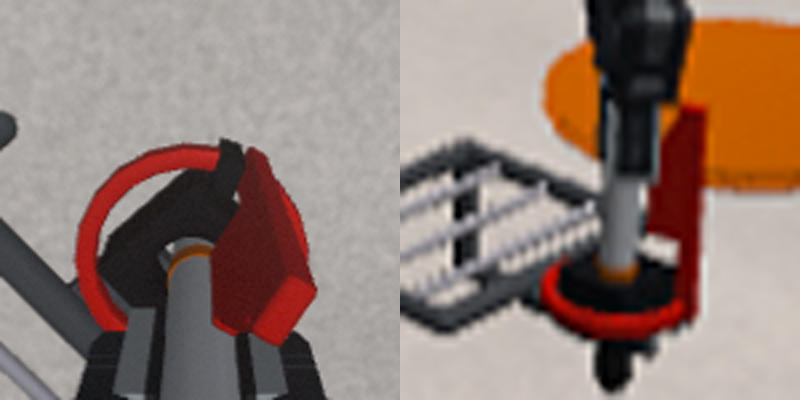

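The paddle is against the black post, at (235,160) in the wrist crop. In the side crop only the upper part of the band shows above the collar face, at (620,270), and the foot hangs clear below, at (612,375).

```bash
python3 -c "
from h import *
print(workorder.job_done()); plan(None)"
```

```text
the job is handed in; nothing more can be done
None
the job is handed in; nothing more can be done
```

The job is done and handed in at about 18.5 s of the 58 s allowed. The gripper lifted the leg from the rack and lowered it through the collar until its band was level with the top face. It then turned about the leg and swept the lever shut, and it's still holding the leg.

**Lever:** the paddle stopped at 188.1°, about 48.5° (0.85 rad) from where it started. It stayed there through the last 3° of turning while the reaction rose to about 6 N. The wrist picture shows it against the post.

**Order:** the lever measured as unmoved until the leg was held at its band.

**Leg:** the last gripper reading puts the band within about 0.5 mm of the collar's top face and the foot about 25 mm above the counter. This assumes the leg stood at the bottom of its 40 mm rack hole and did not slip. In the side picture the upper part of the band shows just above the collar, and the foot hangs clear.

**Disagreements:**
- The cameras put the collar hole 2–3 mm further out (+x) than where the leg ran free. I corrected for a light side contact of about 2–3 N on the way in.
- A paddle angle taken from its lower part reads about 4° higher than from its top. I put that down to which face is visible, and used the top reading.

I didn't re-measure the other items on the counter at the end. Nothing was seen to touch them, and the only contacts felt were the collar wall and the lever.

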